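# Release the spring catch of the gouge case with a dowel and open the lid

### The arm

A 6-joint arm with a two-finger parallel gripper is mounted at the origin on the work surface. World frame = base frame: x ahead of the robot, y to its left, z up, the work surface at z = 0. Lengths are in mm, angles in rad, forces in N, time in s.
With the tool pointing down it reaches from about 375 to 825 mm from the base axis. Payload 5.5 kg.
Tool frame: the origin (TCP) lies midway between the tips of the shut fingers; the grasp point (between the pads) lies 19 mm behind it; z points along the fingers, y is the line along which they close (so a half turn about z gives the same grasp; the last joint's range is limited). The gripper opens to 85 mm and grips with 20 to 120 N. Pads are 22 mm wide; open, the fingers measure 114 mm over their backs; the gripper's body (76 mm by 85 mm) begins 54 mm behind the grasp point. The pads swing forward as they close: fully open they stand 13 mm farther back than shut.
Start: joints at [-1.327, 0.314, -0.047, 1.21, 0, 1.571], TCP at [144.832, -582.253, 231.299] pointing down, gripper open.
Joint ranges: [-2.67, 2.67], [-0.69, 1.73], [-1.03, 1.25], [-2.08, 2.16], [-1.42, 1.45], [-3.14, 3.14]. Speed limits (rad/s): [2.39, 2.39, 3.01, 3.14, 3.14, 3.14].

### API

Orientations are given as a 3x3 rotation matrix whose columns are the frame's x, y, z axes.
In Python, from station import status, optics, env gives the robot as it stands.
- The arm moves only by the tool drive_tool, never from a script. Its argument "plan" is a list of rows, each a list of 7 numbers: the turn, a rotation vector about the tool's x, y, z in units of 10 degrees (1.0 is 10 degrees), then the shift along the tool's x, y, z in units of 30 mm (1.0 is 30 mm), then the finger opening in mm, from 0 to 85.4. A call has 1 to 12 rows; each row is the pose to reach, as a shift and turn from the pose commanded when the call began, along the tool's axes at that moment; what a row does not reach only later rows make up. A row lasts 1/8 s, in which the tool goes at most 62.5 mm and 10.7 degrees, less where a joint would pass 70% of its speed; a pose out of reach is approached as far as the arm can. A call with a gripper value outside its range is refused whole. The fingers move at their own pace and stop on an object; "squeeze" is the grip in N (left out, the last holds). Time passes only in rows, so rows that repeat a pose let the fingers close. It gives the time, the measured TCP pose, the force, the opening and the grip force at its end, in the units of the state.
- status.read_state(): the state, without advancing time (a new reading comes with each control period).
- optics.camera(name): name is "side" or "top"; returns a dict with "image" (420x560x3 uint8, red, green, blue), "fx", "fy", "cx", "cy" (pixels), "extrinsics" (4x4, takes a point from camera to world coordinates). Camera axes: x right, y down, z forward; pixel columns grow to the right and rows downward; lengths in mm; the calibration is good to about 2 mm. A picture is of the moment at which its call begins. There is no depth.
- env.close_job(): hands the job in; it is judged then, once.
The state is a dict: "time": time; "joint_positions": joint angles; "joint_vel": joint speeds; "tau": joint torques, N m; "tool_pos": TCP position; "orientation": TCP orientation; "contact_force": force on the tool from outside, world axes, zero at the start; "ft_torque": the same for the moment, N m; "grip_width": finger opening in mm; "gripper_force": force on a finger pad.
Only numpy, scipy, OpenCV 4.12 (cv2) and the standard library are available. Lean on these libraries where they do the work, as an engineer would, in place of code of your own. Each camera call takes 0.05 s, during which the arm holds its last target. There are 200 camera calls.

### The job

Open the turner's gouge case: take the plain wooden dowel from the accessory block, push it down through the small hole in the lid to press the hidden spring catch down, and with the dowel still in the hole slide the lid open as far as it goes. Press gently, only as hard as the spring and the lid need: too hard a push bends the catch or mars the lid. Then stand the dowel back in the free hole of the block, right down to the bottom, and do not disturb the other things on the bench.

Things in the scene. Friction and masses are not known exactly. Their poses are not given: they have to be found in the camera images.
- case: Fixed pale wooden gouge case, 170 mm (its x) by 320 mm (its y) by 75 mm high, origin at the centre of its underside, z up. The lid slides out along the case's own +y, over the lower end wall. The lid is 9 mm thick, its top 70 mm above the case's underside, 5 mm below the side walls' rims. Inside, under the path of the hole, it is free to 39 mm below the lid's top but for the catch.
- lid (a joint): How far the lid has been slid open along the case's +y, m: 0 closed, 0.120 at the end stop. It runs with about 2 to 4 N of friction and stays where it is left. While the catch is up the lid is held at 0 to 0.003.
- hole (a point): Centre of the round 14 mm hole through the lid, at the lid's top face, ringed by a thin brass inlay; its axes are those of the case (z up, lid slides along +y). It moves with the lid. With the lid closed it is 85 mm from the case's centre towards -y, on the centre line, above the catch. A dowel pressed on the lid, case or catch, in any direction, with 20 N would damage them.
- catch (a point): Fixed point of the case under the closed lid's hole, 39 mm below the lid's top, on the spring catch's axis. The catch has a flat 20 mm brass pad, set by a screw: it rests 11 to 26 mm below the lid's top, it varies. Pushed 5.5 mm down from its rest it frees the lid, 7.5 mm is a hard stop: 2.5 N at first touch, 5.5 N freed, 6.6 N at the stop. Keep it down until the lid has moved 12 mm.
- dowel: Plain round wooden dowel, 12 mm diameter, 125 mm long, 20 g, standing upright in one of the three holes of the block. Origin at the centre of its lower end, z along it to the upper end. It stands on the hole's floor, 85 mm of it above the block's top.
- block: Fixed dark wooden accessory block, 170 mm (x) by 60 mm (y) by 55 mm high, origin at the centre of its underside. Three 16 mm holes, 40 mm deep, floor 15 mm above the underside, lie in a row along its x, at x = -54, 0 and +54 mm. One holds the dowel, one the knock-out bar, one the awl; any order.
- block_hole0 (a point): Mouth of the block's hole at its x = -54 mm, centre of the hole at the block's top face.
- block_hole1 (a point): Mouth of the block's middle hole, at the block's top face.
- block_hole2 (a point): Mouth of the block's hole at its x = +54 mm, at the block's top face.
- bar: Bystander: steel knock-out bar 12 mm in diameter with a 26 mm round knob on top, 113 mm long, standing in the block. Origin at its lower end.
- awl: Bystander: awl with a bulging 28 mm wooden handle, 109 mm long, standing point down in the block. Origin at its lower end.
- chuck: Bystander: four-jaw steel lathe chuck, 94 mm diameter, 64 mm high, on the bench. Origin at the centre of its underside.
- bowl: Bystander: turned wooden bowl, 130 mm diameter, 55 mm high. Origin at the centre of its underside.
- tin: Bystander: round wax tin, 87 mm diameter, 32 mm high. Origin at the centre of its underside.
- mallet: Bystander: round turner's mallet standing on its head, 84 mm diameter, 228 mm high. Origin at the centre of its underside.
- blank: Bystander: round turning blank, 52 mm diameter, 160 mm long, lying along its own y. Origin under one end.
There are look-alikes about, which are no part of the job. Leave any green or red look-alike of the block alone.

How it is judged (in metres and radians):
On the way, in this order (a step that is already met when the one before it is completed fails the run):
1. with the dowel through the hole the catch has been pressed and the lid drawn open by 15 mm (value of joint lid above 0.015 m and z of dowel in the frame of hole below -0.009 m and horizontal distance between dowel and hole below 0.009 m), for 0.1 s.
2. the lid is open as far as it goes (value of joint lid above 0.11 m), for 0.2 s.
At the end, for the whole second after the job is handed in: the lid is open by more than 110 of its 120 mm, and the dowel stands released and at rest in a hole of the block, its lower end within 6 mm of the hole's floor and within 8 mm of the hole's axis, tilted less than 0.17 rad (value of joint lid above 0.11 m and z of dowel in the frame of block below 0.021 m and angle between dowel's own z axis and vertical below 0.17 rad and (horizontal distance between dowel and block_hole0 below 0.008 m or horizontal distance between dowel and block_hole1 below 0.008 m or horizontal distance between dowel and block_hole2 below 0.008 m) and linear speed of dowel below 0.02 m/s); the robot touches nothing.
It fails at once if the dowel presses on the case, its lid or its catch with 20 N or more (contact force between dowel and case above 20 N).
It fails at once if the hand or arm pushes on the case with 20 N or more (contact force between any of the fingers, the arm and case above 20 N).
It fails at once if the knock-out bar or the awl is lifted out of the block or shifted by 15 mm (distance of any of bar, awl from where it was at the start of the episode above 0.015 m).
It fails at once if another thing on the bench is shifted by 25 mm (distance of any of chuck, bowl, tin, mallet, blank from where it was at the start of the episode above 0.025 m).
It also fails if it takes over 67 s, if anything falls off the work surface, if the arm or the gripper's body presses on something with over 40 N, if the wrist force passes 120 N, or if a joint passes its speed limit or range.

## Working session

There is one attempt and no reset: what is moved stays moved. The work goes in short steps, Python scripts to look and compute and a tool call to move; the robot and the scene stay as the last step left them, time stands still between calls to the robot, and variables do not carry over. Pictures are saved under pics/ and viewed, at most 10 in all, crops included, and the job is handed in when it is done.

Besides the shell and the picture viewer there is one more tool, called after ">>>" as name(argument=value, ...), one argument or row to a line, values as JSON. drive_tool: Moves the arm, as the interface text tells. Its arguments: {"type":"object","properties":{"plan":{"type":"array"},"squeeze":{"type":"number"}},"required":["plan"]}

```bash
mkdir -p pics; ls; cat > h.py <<'E'
import numpy as np, cv2
from station import status, optics, env
def shot(name,fn,crop=None,scale=1):
    c=optics.camera(name); im=c["image"][:,:,::-1]
    if crop: x0,y0,x1,y1=crop; im=im[y0:y1,x0:x1]
    if scale!=1: im=cv2.resize(im,None,fx=scale,fy=scale,interpolation=cv2.INTER_CUBIC)
    cv2.imwrite("pics/"+fn,im); return c
def px2w(c,u,v,z):
    E=np.array(c["extrinsics"]); d=E[:3,:3]@np.array([(u-c["cx"])/c["fx"],(v-c["cy"])/c["fy"],1]); o=E[:3,3]
    return o+d*(z-o[2])/d[2]
def w2px(c,p):
    E=np.array(c["extrinsics"]); q=E[:3,:3].T@(np.array(p)-E[:3,3]); return np.array([c["fx"]*q[0]/q[2]+c["cx"],c["fy"]*q[1]/q[2]+c["cy"]])
E
python3 - <<'E'
from h import *
np.set_printoptions(precision=3,suppress=True)
for n in("top","side"):
    c=shot(n,n+"1.png",scale=1.4); print(n,c["fx"],c["cx"],c["cy"],np.array(c["extrinsics"]))
print(status.read_state())
E
```

```text
pics
top 461.3789101692865 276.74045293676244 206.79255368857233 [[  -0.011   -0.983    0.184  273.068]
 [  -1.       0.015    0.021   20.483]
 [  -0.023   -0.184   -0.983 1465.394]
 [   0.       0.       0.       1.   ]]
side 379.4007515136199 270.84360062813766 211.6757048081206 [[   0.975   -0.175    0.134  399.052]
 [  -0.22    -0.743    0.632 -713.987]
 [  -0.011   -0.646   -0.763  952.257]
 [   0.       0.       0.       1.   ]]
{'time': 0.1, 'joint_positions': array([-1.327,  0.314, -0.048,  1.21 , -0.   ,  1.571]), 'joint_vel': array([ 0.   , -0.001,  0.001,  0.001, -0.   ,  0.002]), 'tau': array([  0.001, -54.077,  34.054,   0.011,   0.   ,   0.   ]), 'tool_pos': array([ 144.697, -581.729,  230.506]), 'orientation': array([[ 0.97 ,  0.241, -0.   ],
       [ 0.241, -0.97 ,  0.002],
       [-0.   , -0.002, -1.   ]]), 'contact_force': array([-0.562,  0.058, -0.504]), 'ft_torque': array([ 0.019, -0.04 , -0.017]), 'gripper_force': 0.0, 'grip_width': 85.08087502071368}
```

View pics/top1.png

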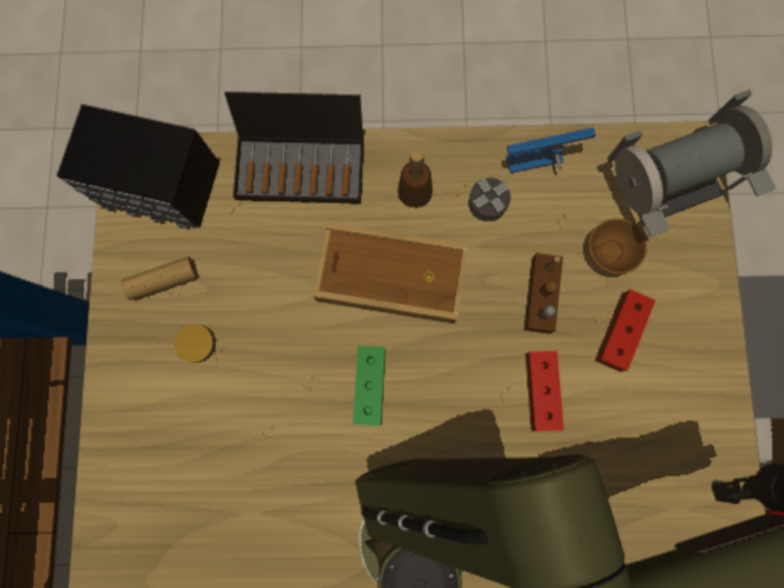

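View pics/side1.png

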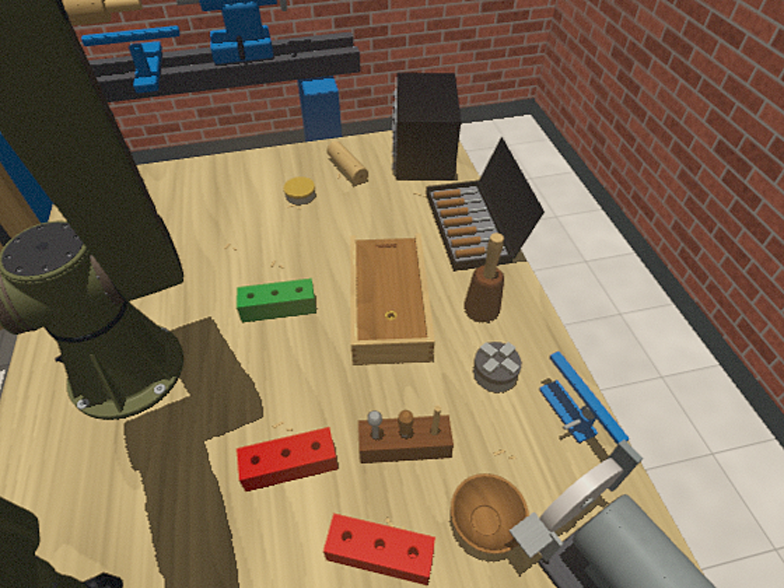

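The top view shows the case (hole at about 429,277 in the 1.4x picture) and the dark block at 545,292. The dowel is in the block's far hole (top at 557,259), with the awl in the middle and the bar nearest. Next I'll enlarge both views.

```bash
python3 - <<'E'
from h import *
shot("top","top2.png",(220,155,420,245),4)
shot("side","side2.png",(245,160,335,340),3.3)
E
```

```text
(no output)
```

View pics/top2.png

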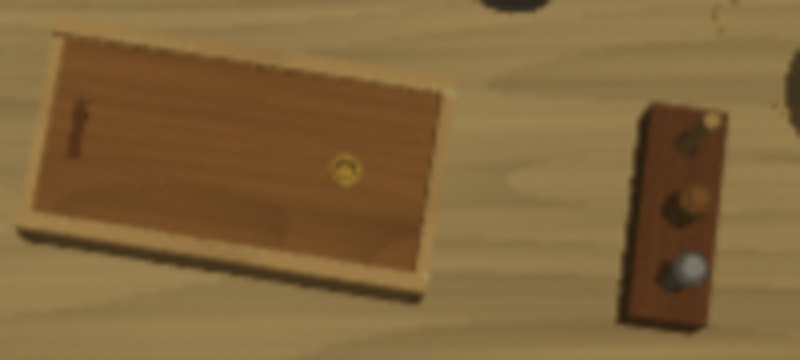

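View pics/side2.png

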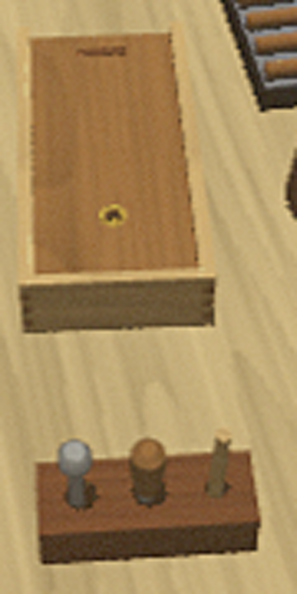

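The crops show the hole ring at (346,170) top and (113,215) side. The dowel's top is at (711,120) top and (223,437) side. The block top's corners in the top view are about (652,103), (727,113), (705,328) and (628,322).

```bash
python3 - <<'E'
from h import *
np.set_printoptions(precision=1,suppress=True)
t=optics.camera("top"); s=optics.camera("side")
T=lambda u,v,z: px2w(t,220+u/4-.4,155+v/4-.4,z)
S=lambda u,v,z: px2w(s,245+u/3.3-.35,160+v/3.3-.35,z)
print("hole",T(346,170,70),S(113,215,70))
print("dowel",T(711,120,140),S(223,437,140), "base",S(216,488,55))
print("rim T",*[T(*p,75) for p in((58,28),(452,88),(425,278),(18,220))])
print("rim S",*[S(*p,75) for p in((25,30),(187,27),(215,278),(22,281))])
print("block T",*[T(*p,55) for p in((652,103),(727,113),(705,328),(628,322))])
print("block S",*[S(*p,55) for p in((38,463),(250,452),(258,524),(40,536))])
E
```

```text
hole [563.7 -40.7  70. ] [565.8 -38.9  70. ]
dowel [ 582.2 -305.6  140. ] [ 582.3 -308.2  140. ] base [ 583.6 -306.5   55. ]
rim T [679.7 182.1  75. ] [ 626.1 -123.9   75. ] [477.9 -98.5  75. ] [527.4 211.9  75. ]
rim S [533.6 210.2  75. ] [694.7 176.5  75. ] [ 633.8 -129.3   75. ] [472.4 -94.8  75. ]
block T [ 616.5 -281.5   55. ] [ 607.5 -339.3   55. ] [ 439.2 -312.4   55. ] [ 444.6 -254.1   55. ]
block S [ 453.7 -254.8   55. ] [ 618.4 -283.1   55. ] [ 606.1 -341.9   55. ] [ 443.4 -314.2   55. ]
```

>>> drive_tool(
  plan=[
    [0,0,2.35,16.35,-5.39,0,60],
    [0,0,2.35,16.35,-5.39,0,60],
    [0,0,2.35,16.35,-5.39,0,60],
    [0,0,2.35,16.35,-5.39,0,60],
    [0,0,2.35,16.35,-5.39,0,60],
    [0,0,2.35,16.35,-5.39,0,60],
    [0,0,2.35,16.35,-5.39,0,60],
    [0,0,2.35,16.35,-5.39,0,60],
    [0,0,2.35,16.35,-5.39,0,60],
    [0,0,2.35,16.35,-5.39,0,60],
    [0,0,2.35,16.35,-5.39,0,60],
    [0,0,2.35,16.35,-5.39,0,60],
  ],
  squeeze=80,
)

```text
time: 1.8
tool_pos: [580.6, -308.1, 231.6]
orientation: [[0.986, -0.168, -0.0], [-0.168, -0.986, -0.0], [-0.0, 0.0, -1.0]]
contact_force: [0.9, 0.8, -0.1]
grip_width: 60.1
gripper_force: 0.0
```

```bash
python3 - <<'E'
from h import *
np.set_printoptions(precision=3,suppress=True)
s=status.read_state();print(s)
E
```

```text
{'time': 1.8, 'joint_positions': array([-0.488,  0.424,  0.111,  1.258, -0.   ,  2.822]), 'joint_vel': array([-0.001, -0.001,  0.002, -0.002,  0.002,  0.002]), 'tau': array([  0.461, -60.59 ,  34.257,  -0.006,   0.015,  -0.003]), 'tool_pos': array([ 580.599, -308.056,  231.556]), 'orientation': array([[ 0.986, -0.168, -0.   ],
       [-0.168, -0.986, -0.   ],
       [-0.   ,  0.   , -1.   ]]), 'contact_force': array([ 0.921,  0.758, -0.133]), 'ft_torque': array([0.004, 0.065, 0.018]), 'gripper_force': 0.0, 'grip_width': 60.11926238947456}
```

>>> drive_tool(
  plan=[
    [0,0,-1,0,0,0,60],
    [0,0,-2,0,0,0,60],
    [0,0,-3,0,0,0,60],
    [0,0,-4,0,0,0,60],
    [0,0,-5,0,0,0,60],
    [0,0,-6,0,0,0,60],
    [0,0,-7,0,0,0,60],
    [0,0,-8,0,0,0,60],
    [0,0,-9,0,0,0,60],
  ],
)

```text
time: 2.92
tool_pos: [580.8, -308.0, 231.6]
orientation: [[0.162, 0.987, 0.0], [0.987, -0.162, -0.0], [-0.0, 0.0, -1.0]]
contact_force: [0.9, -0.1, -0.3]
grip_width: 60.1
gripper_force: 0.0
```

>>> drive_tool(
  plan=[
    [0,0,-1,0,0,0,50],
    [0,0,-2,0,0,0,50],
    [0,0,-3,0,0,0,50],
    [0,0,-4,0,0,0,50],
    [0,0,-5,0,0,0,50],
    [0,0,-6,0,0,0,50],
    [0,0,-7,0,0,0,50],
    [0,0,-8,0,0,0,50],
    [0,0,-9,0,0,0,50],
    [0,0,-9,0,0,0,50],
    [0,0,-9,0,0,0,50],
  ],
)

```text
time: 4.3
tool_pos: [581.3, -307.5, 231.5]
orientation: [[-0.986, 0.169, 0.0], [0.169, 0.986, -0.0], [-0.0, -0.0, -1.0]]
contact_force: [0.2, 0.4, 0.2]
grip_width: 49.8
gripper_force: 0.0
```

>>> drive_tool(
  plan=[
    [0,0,0,0,0,1.3,50],
    [0,0,0,0,0,2.5,50],
    [0,0,0,0,0,3.5,50],
    [0,0,0,0,0,4.3,50],
    [0,0,0,0,0,5.0,50],
    [0,0,0,0,0,5.25,50],
    [0,0,0,0,0,5.25,50],
    [0,0,0,0,0,5.25,30],
    [0,0,0,0,0,5.25,20],
  ],
)

```text
time: 5.42
tool_pos: [582.4, -307.3, 74.9]
orientation: [[-0.986, 0.166, 0.001], [0.166, 0.986, -0.001], [-0.002, -0.001, -1.0]]
contact_force: [-0.8, -0.0, 0.8]
grip_width: 20.0
gripper_force: 0.0
```

```bash
python3 - <<'E'
from h import *
shot("top","top3.png",(340,150,420,250),5)
shot("side","side3.png",(245,255,345,345),5)
a=cv2.imread("pics/top3.png");b=cv2.imread("pics/side3.png")
a=cv2.resize(a,(360,450));b=cv2.resize(b,(440,450)) if 0 else cv2.resize(b,(440,396))
b=cv2.copyMakeBorder(b,0,54,0,0,cv2.BORDER_CONSTANT); cv2.imwrite("pics/both3.png",np.hstack([a,b]))
E
```

```text
(no output)
```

View pics/both3.png

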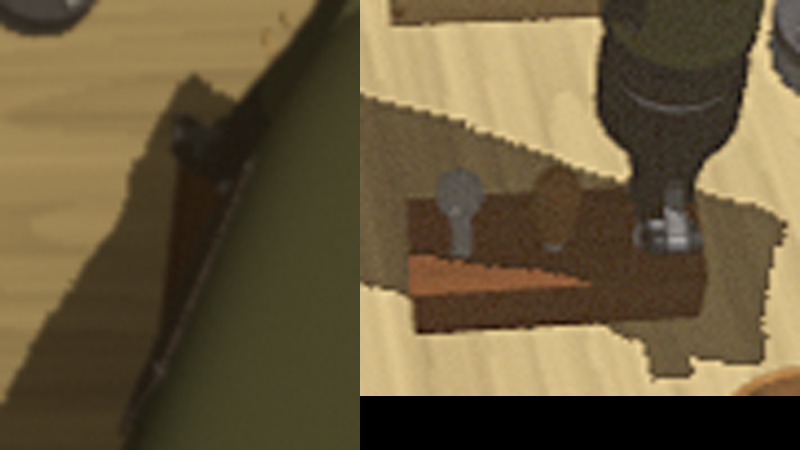

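The arm hides the top view. In the side view, the fingers bracket the dowel at about (672,235), clear of the awl and the bar. Now I close the fingers and lift.

>>> drive_tool(
  plan=[
    [0,0,0,0,0,0,0],
    [0,0,0,0,0,0,0],
    [0,0,0,0,0,0,0],
    [0,0,0,0,0,0,0],
  ],
  squeeze=80,
)

```text
time: 6.02
tool_pos: [582.2, -307.2, 74.4]
orientation: [[-0.986, 0.166, 0.001], [0.166, 0.986, -0.001], [-0.001, -0.0, -1.0]]
contact_force: [0.1, 0.0, 6.0]
grip_width: 10.2
gripper_force: 77.9
```

>>> drive_tool(
  plan=[
    [0,0,0,0,0,-0.7,0],
    [0,0,0,0,0,-1.8,0],
    [0,0,0,0,0,-3.0,0],
    [0,0,0,0.5,2,-3.3,0],
    [0,0,0,1,4,-3.3,0],
    [0,0,0,1.5,6,-3.3,0],
    [0,0,0,2.065,7.7,-3.3,0],
    [0,0,0,2.065,8.5,-3.3,0],
    [0,0,0,2.065,8.69,-3.0,0],
    [0,0,0,2.065,8.69,-2.5,0],
    [0,0,0,2.065,8.69,-2.4,0],
    [0,0,0,2.065,8.69,-2.4,0],
  ],
)

```text
time: 7.52
tool_pos: [563.3, -40.6, 145.0]
orientation: [[-0.986, 0.167, -0.001], [0.167, 0.986, -0.0], [0.001, -0.0, -1.0]]
contact_force: [-0.2, -0.2, 0.5]
grip_width: 10.1
gripper_force: 78.1
```

```bash
python3 - <<'E'
from h import *
np.set_printoptions(precision=2,suppress=True)
c=shot("side","side4.png",(245,190,325,250),10); s=status.read_state(); print(s["tool_pos"],s["contact_force"],s["joint_positions"],s["orientation"])
print(w2px(c,s["tool_pos"]-[0,0,59.4]), w2px(c,[564.7,-39.8,70]))
shot("top","top4.png",(260,150,360,240),8)
E
```

```text
[563.71 -40.48 145.5 ] [-0.11  0.66 -0.6 ] [-0.07  0.3  -0.27  1.   -0.    0.1 ] [[-0.99  0.17 -0.  ]
 [ 0.17  0.99 -0.  ]
 [ 0.   -0.   -1.  ]]
[278.34 221.93] [278.59 225.1 ]
```

View pics/side4.png

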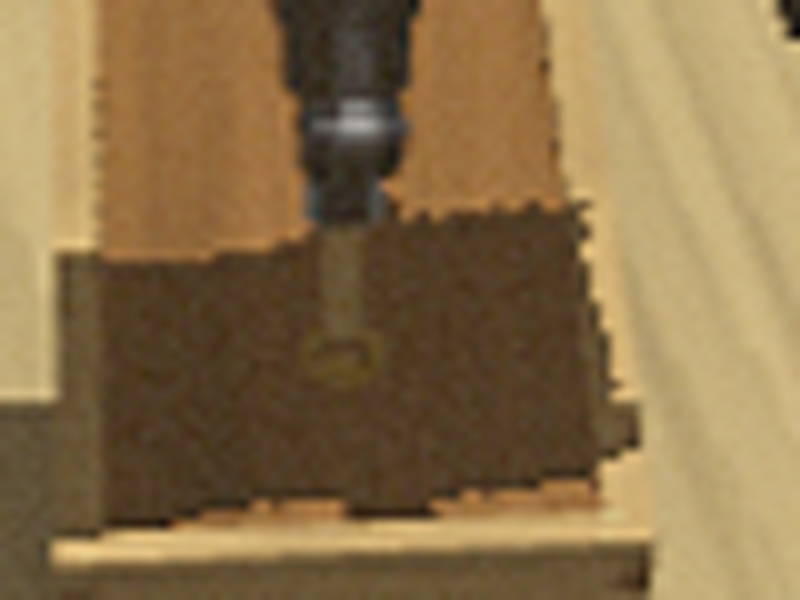

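The side view shows the dowel's axis at u≈342 and the ring centred at (343,357), so they are aligned sideways. The tip is about 15 mm above the lid. I'll go lower and look again with the contrast raised.

>>> drive_tool(
  plan=[
    [0,0,0,0,0,0.2,0],
    [0,0,0,0,0,0.37,0],
    [0,0,0,0,0,0.37,0],
    [0,0,0,0,0,0.37,0],
  ],
)

```text
time: 8.12
tool_pos: [563.9, -39.5, 134.7]
orientation: [[-0.986, 0.165, -0.0], [0.165, 0.986, -0.0], [0.0, -0.0, -1.0]]
contact_force: [-0.5, 0.6, 0.0]
grip_width: 10.4
gripper_force: 78.1
```

```bash
python3 - <<'E'
from h import *
np.set_printoptions(precision=2,suppress=True)
ims=[optics.camera("side") for _ in range(6)]; c=ims[0]
m=np.mean([i["image"][:,:,::-1].astype(float) for i in ims],0)[208:238,260:300]
m=np.clip((m-20)*2.4,0,255).astype(np.uint8)
cv2.imwrite("pics/side5.png",cv2.resize(m,None,fx=20,fy=20,interpolation=cv2.INTER_CUBIC))
s=status.read_state(); print(s["tool_pos"],s["contact_force"])
f=lambda p:(w2px(c,p)-[260,208]+.5)*20
tip=s["tool_pos"]-[0,0,59.4]
print("pred tip",f(tip),"hole",f([564.7,-39.8,70]),"+y5",f(tip+[0,5,0]),"+x5",f(tip+[5,0,0]))
E
```

```text
[563.97 -39.56 134.82] [-1.09  0.12  0.04]
pred tip [376.69 328.91] hole [381.7  352.06] +y5 [368.83 303.06] +x5 [409.7  322.84]
```

View pics/side5.png

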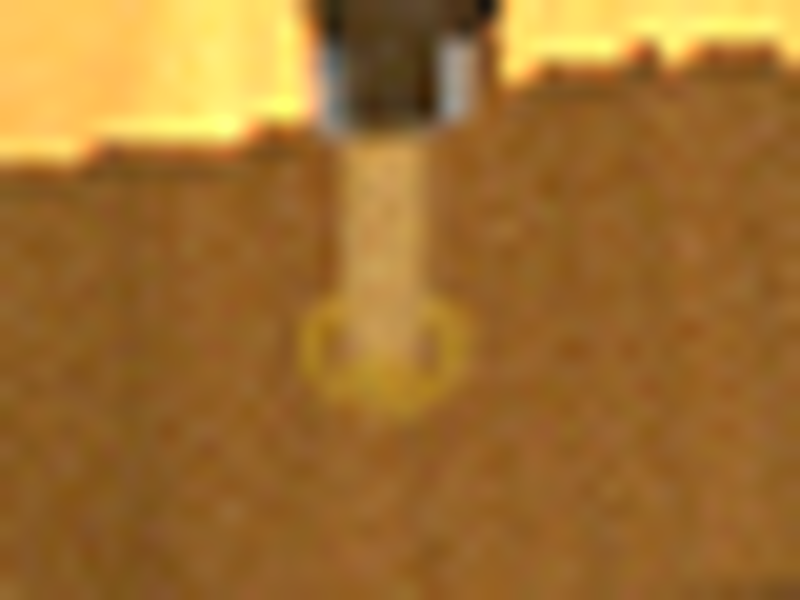

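The enlarged view shows the dowel's axis at u≈386 and the ring centred at (386,352). The tip's centre projects to about v=357 at lid height, so a +y correction of about 1 mm is needed. I'll descend gently, feeling for contact.

>>> drive_tool(
  plan=[
    [0,0,0,0,0.03,0.05,0],
    [0,0,0,0,0.03,0.1,0],
    [0,0,0,0,0.03,0.15,0],
    [0,0,0,0,0.03,0.18,0],
    [0,0,0,0,0.03,0.21,0],
    [0,0,0,0,0.03,0.24,0],
    [0,0,0,0,0.03,0.24,0],
  ],
)

```text
time: 9.3
tool_pos: [563.9, -38.7, 127.4]
orientation: [[-0.986, 0.166, -0.0], [0.166, 0.986, -0.0], [0.0, -0.0, -1.0]]
contact_force: [0.3, 0.0, -0.2]
grip_width: 9.8
gripper_force: 78.1
```

>>> drive_tool(
  plan=[
    [0,0,0,0,0,0.03,0],
    [0,0,0,0,0,0.06,0],
    [0,0,0,0,0,0.09,0],
    [0,0,0,0,0,0.12,0],
    [0,0,0,0,0,0.12,0],
  ],
)

```text
time: 9.93
tool_pos: [563.9, -38.7, 123.8]
orientation: [[-0.986, 0.166, -0.0], [0.166, 0.986, 0.0], [0.0, -0.0, -1.0]]
contact_force: [0.4, -0.9, -0.7]
grip_width: 10.1
gripper_force: 78.1
```

>>> drive_tool(
  plan=[
    [0,0,0,0,0,0.05,0],
    [0,0,0,0,0,0.1,0],
    [0,0,0,0,0,0.15,0],
    [0,0,0,0,0,0.2,0],
    [0,0,0,0,0,0.2,0],
  ],
)

```text
time: 10.55
tool_pos: [563.9, -38.7, 117.7]
orientation: [[-0.986, 0.166, -0.0], [0.166, 0.986, 0.0], [0.0, -0.0, -1.0]]
contact_force: [0.7, -0.5, -1.2]
grip_width: 10.1
gripper_force: 78.1
```

Tip at z≈58, no contact yet.

>>> drive_tool(
  plan=[
    [0,0,0,0,0,0.05,0],
    [0,0,0,0,0,0.1,0],
    [0,0,0,0,0,0.1,0],
  ],
)

```text
time: 10.92
tool_pos: [564.1, -38.7, 115.0]
orientation: [[-0.986, 0.166, 0.0], [0.166, 0.986, -0.0], [-0.0, -0.0, -1.0]]
contact_force: [-0.5, -1.0, 1.4]
grip_width: 9.7
gripper_force: 78.1
```

>>> drive_tool(
  plan=[
    [0,0,0,0,0,0.05,0],
    [0,0,0,0,0,0.1,0],
    [0,0,0,0,0,0.1,0],
  ],
)

```text
time: 11.3
tool_pos: [564.2, -38.8, 112.0]
orientation: [[-0.986, 0.166, 0.0], [0.166, 0.986, -0.0], [-0.0, -0.0, -1.0]]
contact_force: [-0.0, -0.3, 3.5]
grip_width: 10.1
gripper_force: 78.1
```

>>> drive_tool(
  plan=[
    [0,0,0,0,0,0.05,0],
    [0,0,0,0,0,0.1,0],
    [0,0,0,0,0,0.1,0],
  ],
)

```text
time: 11.68
tool_pos: [564.2, -38.8, 109.0]
orientation: [[-0.986, 0.166, 0.0], [0.166, 0.986, -0.0], [-0.0, -0.0, -1.0]]
contact_force: [0.1, -2.4, 5.1]
grip_width: 10.0
gripper_force: 78.3
```

```bash
python3 - <<'E'
from h import *
F=[]
for _ in range(8):
    optics.camera("side"); s=status.read_state(); F.append(np.r_[s["contact_force"],s["tool_pos"]])
print(np.round(np.mean(F,0),2),np.round(np.std(F,0),2))
E
```

```text
[-4.9000e-01 -1.7200e+00  4.7100e+00  5.6415e+02 -3.8800e+01  1.0902e+02] [0.63 0.64 0.37 0.01 0.02 0.02]
```

>>> drive_tool(
  plan=[
    [0,0,0,0,0,0.04,0],
    [0,0,0,0,0,0.08,0],
    [0,0,0,0,0,0.08,0],
  ],
)

```text
time: 12.45
tool_pos: [564.3, -38.9, 107.0]
orientation: [[-0.986, 0.166, 0.001], [0.166, 0.986, -0.0], [-0.001, -0.0, -1.0]]
contact_force: [-1.0, -1.9, 8.2]
grip_width: 9.9
gripper_force: 78.8
```

```bash
cat > f.py <<'E'
from h import *
F=[]
for _ in range(8):
    optics.camera("side"); s=status.read_state(); F.append(np.r_[s["contact_force"],s["tool_pos"]])
print(np.round(np.mean(F,0),2))
E
python3 f.py
```

```text
[ -0.88  -1.99   7.83 564.27 -38.85 106.94]
```

>>> drive_tool(
  plan=[
    [0,0,0,0,0.03,0,0],
    [0,0,0,0,0.06,0,0],
    [0,0,0,0,0.09,0,0],
    [0,0,0,0,0.12,0,0],
    [0,0,0,0,0.15,0,0],
    [0,0,0,0,0.15,0,0],
  ],
)

```text
time: 13.6
tool_pos: [564.8, -36.2, 107.0]
orientation: [[-0.986, 0.167, 0.0], [0.167, 0.986, -0.004], [-0.001, -0.004, -1.0]]
contact_force: [-1.8, -7.2, 9.4]
grip_width: 10.0
gripper_force: 79.0
```

>>> drive_tool(
  plan=[
    [0,0,0,0,-0.07,0,0],
    [0,0,0,0,-0.12,0,0],
    [0,0,0,0,-0.12,0,0],
  ],
)

```text
time: 13.98
tool_pos: [564.7, -37.4, 106.9]
orientation: [[-0.986, 0.166, 0.001], [0.166, 0.986, 0.001], [-0.001, 0.001, -1.0]]
contact_force: [-1.7, -0.3, 6.7]
grip_width: 10.2
gripper_force: 78.5
```

```bash
python3 f.py
```

```text
[-5.3000e-01 -0.0000e+00  7.0200e+00  5.6465e+02 -3.7360e+01  1.0695e+02]
```

>>> drive_tool(
  plan=[
    [0,0,0,0,0.06,0,0],
    [0,0,0,0,0.1,0,0],
    [0,0,0,0,0.13,0,0],
    [0,0,0,0,0.15,0,0],
    [0,0,0,0,0.16,0,0],
    [0,0,0,0,0.16,0,0],
  ],
)

```text
time: 15.12
tool_pos: [565.1, -35.2, 107.1]
orientation: [[-0.986, 0.167, 0.0], [0.167, 0.986, -0.005], [-0.001, -0.004, -1.0]]
contact_force: [-1.5, -6.0, 8.8]
grip_width: 10.0
gripper_force: 79.0
```

It is moving: 1 mm further with no rise in force. I'll go on.

>>> drive_tool(
  plan=[
    [0,0,0,0,0.03,0,0],
    [0,0,0,0,0.06,0,0],
    [0,0,0,0,0.09,0,0],
    [0,0,0,0,0.12,0,0],
    [0,0,0,0,0.12,0,0],
  ],
)

```text
time: 15.75
tool_pos: [565.7, -31.4, 107.0]
orientation: [[-0.986, 0.166, 0.0], [0.166, 0.986, -0.004], [-0.001, -0.004, -1.0]]
contact_force: [-1.8, -7.1, 8.7]
grip_width: 10.1
gripper_force: 79.0
```

>>> drive_tool(
  plan=[
    [0,0,0,0,0.06,0,0],
    [0,0,0,0,0.12,0,0],
    [0,0,0,0,0.18,0,0],
    [0,0,0,0,0.24,0,0],
    [0,0,0,0,0.3,0,0],
    [0,0,0,0,0.36,0,0],
    [0,0,0,0,0.42,0,0],
    [0,0,0,0,0.48,0,0],
    [0,0,0,0,0.48,0,0],
  ],
)

```text
time: 16.88
tool_pos: [567.9, -15.0, 106.2]
orientation: [[-0.986, 0.165, -0.0], [0.165, 0.986, 0.0], [0.0, 0.0, -1.0]]
contact_force: [2.0, -1.2, -1.5]
grip_width: 10.2
gripper_force: 77.9
```

>>> drive_tool(
  plan=[
    [0,0,0,-0.01,0.1,0,0],
    [0,0,0,-0.01,0.25,0,0],
    [0,0,0,-0.01,0.4,0,0],
    [0,0,0,-0.015,0.55,0,0],
    [0,0,0,-0.02,0.7,0,0],
    [0,0,0,-0.02,0.85,0,0],
    [0,0,0,-0.025,1.0,0,0],
    [0,0,0,-0.03,1.15,0,0],
    [0,0,0,-0.03,1.3,0,0],
    [0,0,0,-0.035,1.45,0,0],
    [0,0,0,-0.035,1.6,0,0],
    [0,0,0,-0.035,1.6,0,0],
  ],
)

```text
time: 18.38
tool_pos: [577.2, 32.6, 106.6]
orientation: [[-0.986, 0.165, 0.0], [0.165, 0.986, 0.001], [-0.0, 0.001, -1.0]]
contact_force: [-0.7, 0.5, -1.1]
grip_width: 10.2
gripper_force: 78.0
```

>>> drive_tool(
  plan=[
    [0,0,0,-0.01,0.1,0,0],
    [0,0,0,-0.01,0.25,0,0],
    [0,0,0,-0.01,0.4,0,0],
    [0,0,0,-0.015,0.55,0,0],
    [0,0,0,-0.02,0.7,0,0],
    [0,0,0,-0.02,0.85,0,0],
    [0,0,0,-0.025,1.0,0,0],
    [0,0,0,-0.03,1.15,0,0],
    [0,0,0,-0.03,1.25,0,0],
    [0,0,0,-0.03,1.35,0,0],
    [0,0,0,-0.03,1.42,0,0],
    [0,0,0,-0.03,1.42,0,0],
  ],
)

```text
time: 19.88
tool_pos: [584.9, 74.1, 106.5]
orientation: [[-0.986, 0.165, 0.0], [0.165, 0.986, 0.001], [0.0, 0.001, -1.0]]
contact_force: [-0.3, -0.6, 0.9]
grip_width: 10.4
gripper_force: 78.0
```

```bash
python3 f.py; python3 - <<'E'
from h import *
shot("side","side6.png",(220,130,340,260),4.5)
E
```

```text
[-4.1000e-01 -1.2000e-01 -5.0000e-01  5.8502e+02  7.3960e+01  1.0650e+02]
```

View pics/side6.png

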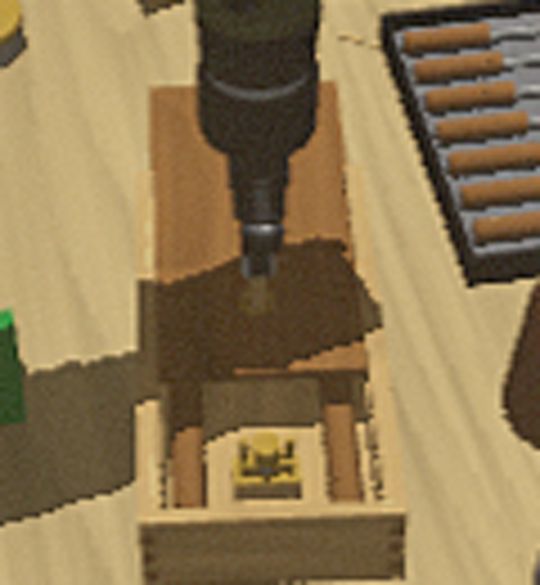

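The lid is well open (about 115 mm), the catch is uncovered at (265,460), and the dowel is still in the hole. I'll ease the lid to its end stop.

>>> drive_tool(
  plan=[
    [0,0,0,0,0.04,0,0],
    [0,0,0,0,0.08,0,0],
    [0,0,0,0,0.11,0,0],
    [0,0,0,0,0.13,0,0],
    [0,0,0,0,0.13,0,0],
  ],
)

```text
time: 20.95
tool_pos: [585.6, 77.6, 106.5]
orientation: [[-0.986, 0.166, 0.0], [0.166, 0.986, -0.0], [-0.0, 0.0, -1.0]]
contact_force: [-0.0, -1.3, -0.0]
grip_width: 9.7
gripper_force: 77.9
```

>>> drive_tool(
  plan=[
    [0,0,0,0,0.03,0,0],
    [0,0,0,0,0.06,0,0],
    [0,0,0,0,0.08,0,0],
    [0,0,0,0,0.08,0,0],
  ],
)

```text
time: 21.45
tool_pos: [586.0, 80.0, 106.5]
orientation: [[-0.986, 0.165, 0.0], [0.165, 0.986, 0.0], [-0.0, 0.0, -1.0]]
contact_force: [0.3, -1.4, -0.7]
grip_width: 10.3
gripper_force: 77.9
```

>>> drive_tool(
  plan=[
    [0,0,0,0,0.03,0,0],
    [0,0,0,0,0.06,0,0],
    [0,0,0,0,0.06,0,0],
  ],
)

```text
time: 21.82
tool_pos: [586.0, 80.7, 106.5]
orientation: [[-0.986, 0.166, -0.0], [0.166, 0.986, -0.002], [-0.0, -0.002, -1.0]]
contact_force: [-1.3, -6.1, 1.6]
grip_width: 9.7
gripper_force: 78.4
```

End stop reached: 6 N and no further motion. I'll centre the dowel in the hole and lift it out.

>>> drive_tool(
  plan=[
    [0,0,0,0,-0.08,0,0],
    [0,0,0,0,-0.08,0,0],
    [0,0,0,0,-0.08,-0.2,0],
    [0,0,0,0,-0.08,-0.5,0],
    [0,0,0,0,-0.08,-0.9,0],
    [0,0,0,0,-0.08,-1.4,0],
    [0,0,0,0,-0.08,-2.0,0],
    [0,0,0,0,-0.08,-2.3,0],
    [0,0,0,0,-0.08,-2.3,0],
  ],
)

```text
time: 22.95
tool_pos: [586.5, 79.4, 176.6]
orientation: [[-0.986, 0.166, 0.002], [0.166, 0.986, 0.0], [-0.002, 0.001, -1.0]]
contact_force: [-0.3, -0.1, -0.3]
grip_width: 9.9
gripper_force: 78.2
```

>>> drive_tool(
  plan=[
    [0,0,0,-0.3,-1.7,0,0],
    [0,0,0,-0.6,-3.5,0,0],
    [0,0,0,-0.9,-5.3,0,0],
    [0,0,0,-1.1,-7.1,0,0],
    [0,0,0,-1.4,-8.9,0,0],
    [0,0,0,-1.7,-10.7,0,0],
    [0,0,0,-1.9,-12.2,0,0],
    [0,0,0,-2.0,-12.73,0,0],
    [0,0,0,-2.0,-12.73,0,0],
    [0,0,0,-2.0,-12.73,0,0],
  ],
)

```text
time: 24.2
tool_pos: [581.7, -305.7, 175.2]
orientation: [[-0.986, 0.164, -0.001], [0.164, 0.986, 0.001], [0.001, 0.001, -1.0]]
contact_force: [0.2, 0.2, -0.8]
grip_width: 9.9
gripper_force: 78.2
```

```bash
python3 f.py
```

```text
[ 7.0000e-02  1.7000e-01 -1.8000e-01  5.8197e+02 -3.0608e+02  1.7562e+02]
```

>>> drive_tool(
  plan=[
    [0,0,0,-0.013,-0.037,0.6,0],
    [0,0,0,-0.013,-0.037,1.3,0],
    [0,0,0,-0.013,-0.037,1.75,0],
    [0,0,0,-0.013,-0.037,1.9,0],
    [0,0,0,-0.013,-0.037,1.98,0],
    [0,0,0,-0.013,-0.037,2.06,0],
    [0,0,0,-0.013,-0.037,2.14,0],
    [0,0,0,-0.013,-0.037,2.2,0],
    [0,0,0,-0.013,-0.037,2.2,0],
  ],
)

```text
time: 25.72
tool_pos: [582.2, -307.9, 109.6]
orientation: [[-0.986, 0.165, 0.001], [0.165, 0.986, 0.001], [-0.0, 0.001, -1.0]]
contact_force: [1.1, 2.1, 1.4]
grip_width: 10.6
gripper_force: 78.4
```

>>> drive_tool(
  plan=[
    [0,0,0,0,0.025,0.1,0],
    [0,0,0,0,0.025,0.3,0],
    [0,0,0,0,0.025,0.5,0],
    [0,0,0,0,0.025,0.7,0],
    [0,0,0,0,0.025,0.9,0],
    [0,0,0,0,0.025,1.05,0],
    [0,0,0,0,0.025,1.13,0],
    [0,0,0,0,0.025,1.15,0],
    [0,0,0,0,0.025,1.15,0],
  ],
)

```text
time: 26.85
tool_pos: [582.0, -307.6, 74.9]
orientation: [[-0.986, 0.166, -0.0], [0.166, 0.986, 0.0], [0.0, 0.0, -1.0]]
contact_force: [0.2, 0.9, -1.0]
grip_width: 10.0
gripper_force: 78.3
```

Down to about 0.5 mm above the floor, with no force. I'll open gently so the dowel drops onto the floor, then back straight up.

>>> drive_tool(
  plan=[
    [0,0,0,0,0,0,20],
    [0,0,0,0,0,0,30],
    [0,0,0,0,0,0,45],
    [0,0,0,0,0,0,45],
    [0,0,0,0,0,-0.5,45],
    [0,0,0,0,0,-1.5,45],
    [0,0,0,0,0,-3,45],
    [0,0,0,0,0,-4.5,45],
    [0,0,0,0,0,-6,45],
    [0,0,0,0,0,-6,45],
  ],
)

```text
time: 28.1
tool_pos: [584.3, -308.8, 261.1]
orientation: [[-0.986, 0.166, 0.008], [0.166, 0.986, -0.004], [-0.009, -0.003, -1.0]]
contact_force: [0.1, -0.3, -0.2]
grip_width: 44.9
gripper_force: 0.0
```

```bash
python3 f.py; python3 - <<'E'
from h import *
shot("side","side7.png",(220,150,360,310),3.7)
E
```

```text
[ 9.0000e-02  2.0000e-02 -1.2000e-01  5.8183e+02 -3.0752e+02  2.5481e+02]
```

View pics/side7.png

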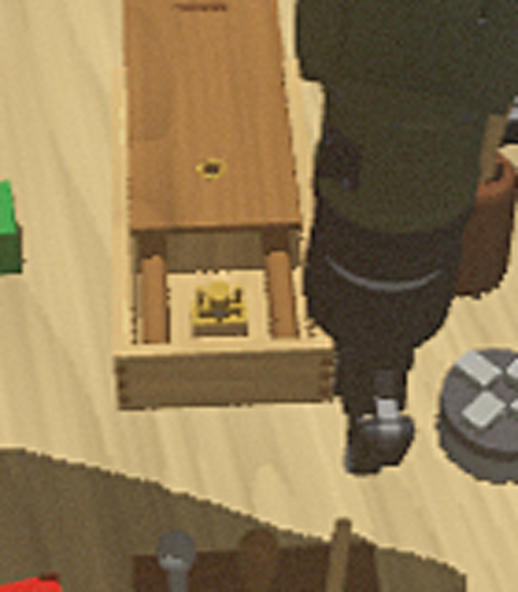

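The lid is fully open, and the dowel stands in its hole with its top at pixel (312,291), against (312.6,292.4) at the start. The bar and awl are untouched and the gripper is clear, so I'm handing in.

```bash
python3 -c "
from station import env
print(env.close_job())"
```

```text
the job is handed in; nothing more can be done
None
```

The job is handed in, but the judge returned no verdict: the catch was pressed at about 7–9 N, the lid slid to its end stop, and the dowel released in the block's end hole it came from, all by about 29 s.

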